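# Stack a lens cell in the spring slide and hold it in front of the inspection camera

## Task

Stack the lens subassembly squarely in the four-pin pocket of the spring slide, in order: the tall cell at the bottom, then the spacer ring, then the solid top disc, letting go of each once it sits flat. Then pull the slide by its black upright tab towards the robot until its pointer stands on the dark line of the camera's index plate, and finish while still holding it there against the spring: do not let go. Leave the other things on the bench where they are.

Things in the scene. Friction and masses are not known exactly. Their poses are not given: they have to be found in the camera images.
- cell_mid (a point): Centre (half-way up) of the lens cell: a solid bare-aluminium cylinder 50 mm in diameter, 26 mm tall, about 0.13 kg, with a dark groove round it and a small dark 12 mm window flush in the middle of its top. It stands upright on the 3 mm thick blue mat. z axis = its axis, up.
- spacer_mid (a point): Centre (half-way up, on the axis) of the spacer: an aluminium ring 50 mm outside, 28 mm hole, 14 mm tall, lying flat on the blue mat. z axis up.
- disc_mid (a point): Centre (half-way up) of the top disc: a solid plain aluminium disc 50 mm in diameter, 14 mm thick, lying flat on the blue mat. z axis up.
- pocket (a point): Centre of the pocket's flat floor on the slide, 24 mm above the table; travels with the slide. Four upright steel pins, 10 mm thick, 52 mm tall (top 8 mm tapered), stand 31.5 mm from it on the diagonals between its x and y axes, 1.5 mm clear of a 50 mm part, with 34 mm gaps for fingers along x and y. Stacked, the cell's, spacer's and disc's centres are 13, 33 and 47 mm above it.
- base: Fixed dark steel base of the slide, 270 mm (x) by 110 mm (y), 20 mm tall; origin under its centre. Its axes are also those of the pocket, tab, pointer and line: x = from the pull tab towards the pocket (away from the robot), y = towards the camera, z up. The slide is pulled along -x.
- pull_tab (a point): Middle of the top edge of the slide's black upright pull tab: a stiff plate 12 mm thick (along this frame's x), 44 mm wide (y), rising 46 mm from the slide's top face to this point (70 mm above the table). It stands 105 mm from the pocket's centre, on the robot's side, rigidly on the slide.
- pointer (a point): Tip of the flat steel pointer on the slide's side, level with the pocket's centre along x and 60 mm from it towards the camera; 28 mm above the table, travels with the slide.
- line (a point): Middle of the near edge of the dark line, 8 mm wide (x), 20 mm long (y), on the 26 mm tall index plate at the foot of the small fixed white camera (60 mm wide, 70 mm tall) beside the slide. The pointer is on the line when within 4 mm of this point along x. The plate begins 63 mm, the lens 84 mm, to the side of the slide's centre line. Its place along the slide varies.
- slide (a joint): How far the slide is pulled out of its rest, in m: 0 at rest, up to 0.085 at the stop. A spring pulls it back: about 3 N at rest and 0.8 N more for each 10 mm; it returns by itself when let go. The line is reached at 0.04 to 0.07.
- cap: Bystander: black plastic lens cap, 30 mm across, 12 mm tall, on the mat; origin under its centre.
- tweezers: Bystander: steel tweezers 120 mm long, about 6 mm tall, lying on the mat along their x axis; origin near the middle, underneath.
- driver: Bystander: screwdriver 160 mm long lying on the table along its x axis.
- bottle: Bystander: amber bottle 40 mm across, 85 mm tall; origin under its centre.
- jar: Bystander: white jar 50 mm across, 50 mm tall; origin under its centre.
- brush: Bystander: brush 160 mm long lying on the table along its x axis.
Not all that is in view belongs to the job. Leave any red, turquoise or yellow look-alike of the part that bears cell_mid alone.

How it is judged (in metres and radians):
On the way, in this order (a step that is already met when the one before it is completed fails the run):
1. the cell sits flat on the pocket's floor, released (z of cell_mid in the frame of pocket between 0.0105 and 0.0155 m and horizontal distance between cell_mid and pocket below 0.004 m and angle between cell_mid's own z axis and vertical below 0.06 rad and contact force between cell and the fingers below 0.3 N), for 0.2 s.
2. the spacer sits flat on the cell, released (z of spacer_mid in the frame of pocket between 0.0305 and 0.0355 m and horizontal distance between spacer_mid and pocket below 0.004 m and angle between spacer_mid's own z axis and vertical below 0.06 rad and contact force between spacer and the fingers below 0.3 N), for 0.2 s.
3. the top disc sits flat on the spacer, released (z of disc_mid in the frame of pocket between 0.0445 and 0.0495 m and horizontal distance between disc_mid and pocket below 0.004 m and angle between disc_mid's own z axis and vertical below 0.06 rad and contact force between disc and the fingers below 0.3 N), for 0.2 s.
At the end, for the whole second after the job is handed in: Cell, spacer, disc stacked in order in the pocket (heights within 2.5 mm, centres within 4 mm, tilt under 0.06 rad), untouched by the fingers; slide still, pointer within 4 mm of the line's middle along x, held by the fingers with over 2 N (all of step 1 and all of step 2 and all of step 3 and x of pointer in the frame of line between -0.004 and 0.004 m and velocity of joint slide between -0.01 and 0.01 m/s and contact force between slide and the fingers above 2 N); the arm keeps its last pose, push and grip.
It fails at once if a bystander (cap, tweezers, screwdriver, bottle, jar or brush) is moved more than 30 mm (distance of any of cap, tweezers, driver, bottle, jar, brush from where it was at the start of the episode above 0.03 m).
It also fails if it takes over 72 s, if anything falls off the work surface, if the arm or the gripper's body presses on something with over 40 N, if the wrist force passes 120 N, or if a joint passes its speed limit or range.

## Robot

A 7-joint arm with a two-finger parallel gripper is mounted at the origin on the work surface. World frame = base frame: x ahead of the robot, y to its left, z up, the work surface at z = 0. Lengths are in mm, angles in rad, forces in N, time in s.
With the tool pointing down it reaches from about 400 to 875 mm from the base axis. Payload 4.4 kg.
Tool frame: the origin (TCP) lies where the fingers leave the gripper's body, on its centre line; the fingertips stand 73 mm ahead of it and the grasp point (between the pads) lies 54 mm ahead of it; z points along the fingers, y is the line along which they close (so a half turn about z gives the same grasp; the last joint's range is limited). The gripper opens to 85 mm and grips with 20 to 120 N. Pads are 22 mm wide; open, the fingers measure 114 mm over their backs; the gripper's body (76 mm by 85 mm) begins 54 mm behind the grasp point. The pads swing forward as they close: fully open they stand 13 mm farther back than shut.
Start: joints at [1.036, 0.628, 0.038, 1.517, -0.027, 0.996, -0.02], TCP at [293.706, -579.874, 303.913] pointing down, gripper open.
Joint ranges: [-3.06, 3.06], [-0.37, 2.12], [-1.25, 1.32], [0.18, 2.47], [-1.1, 4.24], [0.23, 1.98], [-2.94, 2.94]. Speed limits (rad/s): [2.57, 2.57, 3.14, 3.14, 3.14, 3.14, 3.14].

## Interface

Orientations are given as [roll, pitch, yaw] about the fixed x, y, z axes, in that order (R = Rz(yaw) Ry(pitch) Rx(roll)).
In Python, from cell import ctrl gives the robot as it stands.
- The arm moves only by the tool send_rows, never from a script. Its argument "rows" is a list that holds one entry, the list of rows, each a list of 6 numbers: the shift along the tool's x, y, z in cm, then the turn, a rotation vector about the tool's x, y, z in rad. In form: [[[tx, ty, tz, wx, wy, wz], ...]]. A call has 1 to 10 rows; each row is the pose to reach, as a shift and turn from the pose commanded when the call began, along the tool's axes at that moment; what a row does not reach only later rows make up. A row lasts 1/10 s, in which the tool goes at most 50 mm and 8.59 degrees, less where a joint would pass 70% of its speed; a pose out of reach is approached as far as the arm can. A call with a gripper value outside its range is refused whole. "grip" is the closure in counts, from 0 (fully open) to 255 (shut), set as the call begins (left out, the last holds). The fingers move at their own pace and stop on an object; the grip force is fixed at half the most. Time passes only in rows, so rows that repeat a pose let the fingers close. It gives the time, the measured TCP pose, the force, the opening and the grip force at its end, in the units of the state.
- ctrl.read_state(): the state, without advancing time (a new reading comes with each control period).
- ctrl.get_image(name): name is "side" or "top" or "wrist"; returns a dict with "pixels" (384x512x3 uint8, red, green, blue), "fx", "fy", "cx", "cy" (pixels), "extrinsics" (4x4, takes a point from camera to world coordinates); the wrist camera has in their place "mount" (4x4, takes a point from camera to tool coordinates, whose origin is the TCP and whose axes are the flange's). Camera axes: x right, y up, looking along -z (the intrinsics and any distortion apply to the point x, -y, -z); pixel columns grow to the right and rows downward; lengths in mm; the calibration is good to about 2 mm. A picture is of the moment at which its call begins: read the wrist's pose just before it. There is no depth.
- ctrl.finish_job(): hands the job in; it is judged then, once.
The state is a dict: "clock": time; "qpos": joint angles; "qd": joint speeds; "tau": joint torques, N m; "eef_pos": TCP position; "tool_rot": TCP orientation; "force": force on the tool from outside, world axes, zero at the start; "torque": the same for the moment, N m; "width": finger opening in mm; "gripper_force": force on a finger pad.
Only numpy, scipy, OpenCV 4.12 (cv2) and the standard library are available. Lean on these libraries where they do the work, as an engineer would, in place of code of your own. Each camera call takes 0.05 s, during which the arm holds its last target. There are 200 camera calls.

## Working session

There is one attempt and no reset: what is moved stays moved. The work goes in short steps, Python scripts to look and compute and a tool call to move; the robot and the scene stay as the last step left them, time stands still between calls to the robot, and variables do not carry over. Pictures are saved under pics/ and viewed, at most 10 in all, crops included, and the job is handed in when it is done.

Besides the shell and the picture viewer there is one more tool, called after ">>>" in YAML: its name, and indented under it one key for each argument. send_rows: Moves the arm, as the interface text tells. Its arguments: {"type":"object","properties":{"rows":{"type":"array","items":{"type":"array","items":{"type":"array","items":{"type":"number"}}}},"grip":{"type":"number"}},"required":["rows"]}

```bash
mkdir -p pics; ls
python3 - <<'E'
from cell import ctrl
import cv2,numpy as np
print(ctrl.read_state())
for n in("top","side"):
    d=ctrl.get_image(n); np.savez(f"pics/{n}0.npz",**d)
    cv2.imwrite(f"pics/{n}0.png",cv2.resize(d["pixels"][:,:,::-1],(800,600),interpolation=cv2.INTER_CUBIC))
    print(n,{k:(np.round(v,3).tolist() if k!="pixels" else v.shape) for k,v in d.items()})
d=ctrl.get_image("wrist");print({k:(np.round(v,3).tolist() if k!="pixels" else 0) for k,v in d.items()})
E
```

```text
pics
{'clock': 0.0, 'qpos': array([ 1.03620818,  0.62934249,  0.03840767,  1.51835781, -0.02696928,
        0.99626628, -0.01998317]), 'qd': array([ 2.18857583e-04, -3.02179161e-04,  4.57872131e-04, -1.85930406e-05,
        2.63877836e-04,  6.18951693e-04, -1.14911499e-03]), 'tau': array([ 7.24402980e-04, -5.63395393e+01,  1.22695819e+00, -1.93444633e+01,
        1.11483966e-02,  1.05502910e-02, -1.54915313e-05]), 'eef_pos': array([ 293.49768312, -579.43393002,  302.9939422 ]), 'tool_rot': array([-3.13973607e+00,  2.94982473e-05,  4.68849689e-01]), 'force': array([ 0.14911427, -0.58170507, -0.31544072]), 'torque': array([-0.01613292, -0.00737135, -0.04311888]), 'gripper_force': 0.0, 'width': 85.3805528553331}
top {'pixels': (384, 512, 3), 'fx': 357.722, 'fy': 357.722, 'cx': 258.111, 'cy': 196.106, 'extrinsics': [[0.003, 0.995, -0.099, 412.095], [-1.0, 0.003, -0.001, 8.805], [-0.001, 0.099, 0.995, 1200.316], [0.0, 0.0, 0.0, 1.0]]}
side {'pixels': (384, 512, 3), 'fx': 495.615, 'fy': 495.615, 'cx': 253.143, 'cy': 190.171, 'extrinsics': [[-0.963, 0.175, -0.207, 250.768], [-0.271, -0.664, 0.697, 1044.557], [-0.015, 0.727, 0.686, 1106.343], [0.0, 0.0, 0.0, 1.0]]}
{'pixels': 0, 'fx': 329.586, 'fy': 329.586, 'cx': 256.271, 'cy': 191.77, 'mount': [[-0.0, 0.963, 0.269, 67.486], [1.0, 0.001, -0.002, 0.029], [-0.002, 0.269, -0.963, -70.652], [0.0, 0.0, 0.0, 1.0]]}
```

View pics/top0.png

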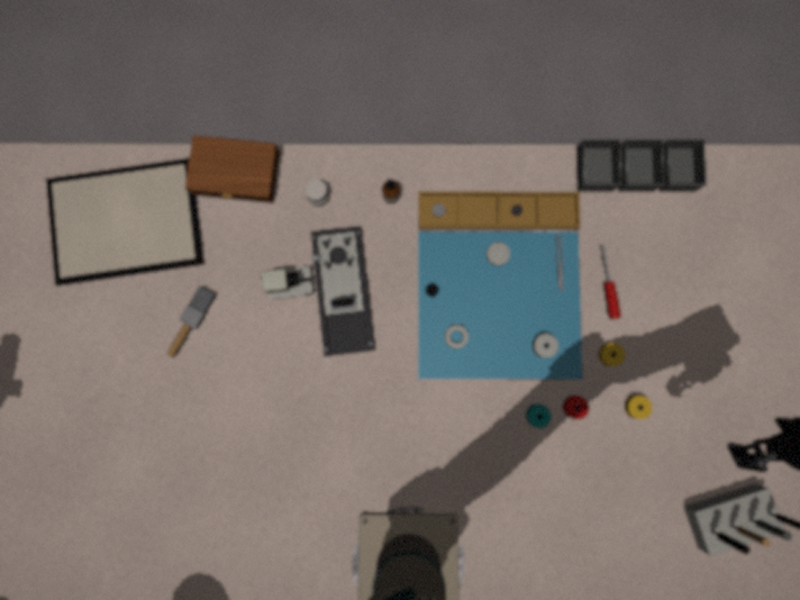

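View pics/side0.png

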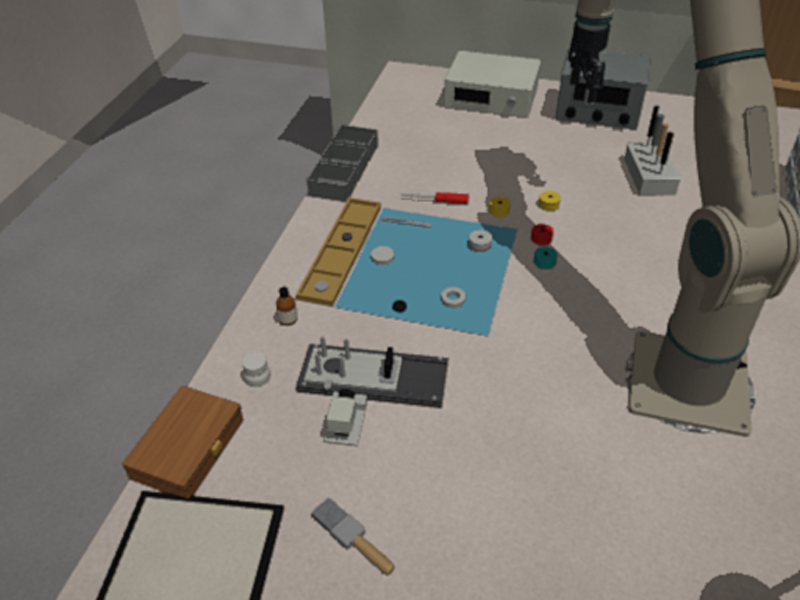

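The top view (800x600) shows the cell at (546,346), with its dark window; spacer at (457,337); disc at (498,254). The slide has its pocket at about (339,256), its tab at (344,300) and the camera at (285,282). The side view agrees. Next I measure them.

```bash
cat > h.py <<'E'
import numpy as np,cv2
from scipy.spatial.transform import Rotation as R
def rays(d,uv,T=None):
    uv=np.atleast_2d(uv).astype(float)
    T=d["extrinsics"] if T is None else T
    v=np.c_[(uv[:,0]-d["cx"])/d["fx"],-(uv[:,1]-d["cy"])/d["fy"],-np.ones(len(uv))]
    return T[:3,3],v@T[:3,:3].T
def onz(d,uv,z,T=None):
    o,v=rays(d,uv,T); return o+v*((z-o[2])/v[:,2])[:,None]
def proj(d,p,T=None):
    T=d["extrinsics"] if T is None else T
    q=(np.atleast_2d(p)-T[:3,3])@T[:3,:3]
    return np.c_[d["cx"]+d["fx"]*q[:,0]/-q[:,2],d["cy"]+d["fy"]*q[:,1]/q[:,2]]
def tool(s):
    T=np.eye(4);T[:3,:3]=R.from_euler("xyz",s["tool_rot"]).as_matrix();T[:3,3]=s["eef_pos"];return T
def blobs(mask,lo,hi):
    out=[]
    for c in cv2.findContours(mask.astype(np.uint8),cv2.RETR_EXTERNAL,cv2.CHAIN_APPROX_NONE)[0]:
        a=cv2.contourArea(c)
        if lo<a<hi: out.append((c,a))
    return out
def togo(s,target,yaw):
    """shift (cm) and turn in tool axes from measured pose to tool-down target TCP pose"""
    T=tool(s);Rt=R.from_euler("xyz",[np.pi,0,yaw])
    return np.r_[T[:3,:3].T@(np.array(target)-T[:3,3])/10,(R.from_matrix(T[:3,:3]).inv()*Rt).as_rotvec()]
E
python3 - <<'E'
from h import *
for n in("top","side"):
    d=dict(np.load(f"pics/{n}0.npz"));hsv=cv2.cvtColor(d["pixels"],cv2.COLOR_RGB2HSV)
    h,s,v=[hsv[:,:,i].astype(int) for i in range(3)]
    mat=((h>85)&(h<115)&(s>90)).astype(np.uint8)
    c=max(cv2.findContours(mat,0,2)[0],key=cv2.contourArea)
    m=cv2.drawContours(np.zeros_like(mat),[cv2.convexHull(c)],-1,1,-1)
    for c,a in blobs((m>0)&(s<70)&(v>110),60,900):
        e=cv2.fitEllipse(c);print(n,"mat",np.round(e[0],1),np.round(e[1],1),a,[np.round(onz(d,e[0],z)[0],0)[:2] for z in (10,17,29)])
    dark=(v<85)
    for c,a in blobs(dark,20,5000):
        r=cv2.minAreaRect(c)
        p=onz(d,r[0],20)[0]
        if abs(p[1]-120)<120 and 400<p[0]<820: print(n,"dark",np.round(r[0]),np.round(r[1]),r[2],a,p.round(), onz(d,cv2.boxPoints(r),20).round(0)[:,:2].tolist())
d=dict(np.load("pics/top0.npz"))
c=d["pixels"][130:240,150:260,::-1];cv2.imwrite("pics/slide.png",cv2.resize(c,(600,600),interpolation=cv2.INTER_CUBIC))
E
```

```text
top mat [349.8 221.2] [14.4 14.8] 163.5 [array([ 448., -294.]), array([ 448., -292.]), array([ 448., -289.])]
top mat [291.8 215. ] [14.8 15.3] 175.0 [array([ 468., -102.]), array([ 468., -101.]), array([ 467., -100.])]
top mat [318.5 161.9] [14.6 15. ] 171.0 [array([ 647., -193.]), array([ 646., -192.]), array([ 644., -190.])]
top dark [219. 193.] [ 7. 15.] 81.8698959350586 74.0 [540. 140.  20.] [[547.0, 165.0], [554.0, 117.0], [533.0, 114.0], [526.0, 162.0]]
top dark [216. 164.] [11. 15.] 81.25383758544922 90.5 [639. 152.  20.] [[654.0, 181.0], [662.0, 130.0], [624.0, 124.0], [616.0, 175.0]]
top dark [210. 187.] [80. 52.] 83.04703521728516 1230.0 [561. 171.  20.] [[684.0, 275.0], [706.0, 103.0], [440.0, 69.0], [419.0, 237.0]]
top dark [250. 122.] [13. 11.] 90.0 108.0 [784.  37.  20.] [[806.0, 56.0], [807.0, 18.0], [761.0, 18.0], [761.0, 55.0]]
side mat [290.1 189. ] [10.6 15.5] 121.0 [array([ 467., -105.]), array([466., -97.]), array([464., -85.])]
side mat [244.6 162. ] [ 9.7 14.9] 101.0 [array([ 647., -197.]), array([ 645., -189.]), array([ 641., -175.])]
side mat [307.3 151.4] [ 8.9 14.5] 98.5 [array([ 451., -308.]), array([ 450., -299.]), array([ 448., -284.])]
side dark [214. 234.] [14.  9.] 18.434947967529297 82.0 [639. 149.  20.] [[658.0, 164.0], [662.0, 128.0], [619.0, 134.0], [617.0, 170.0]]
side dark [237. 238.] [94. 35.] 6.225829124450684 1385.0 [567. 148.  20.] [[688.0, 227.0], [726.0, 97.0], [442.0, 65.0], [423.0, 194.0]]
side dark [182. 196.] [11.  6.] 16.699243545532227 20.5 [788.  26.  20.] [[805.0, 37.0], [810.0, 10.0], [771.0, 16.0], [767.0, 42.0]]
```

View pics/slide.png

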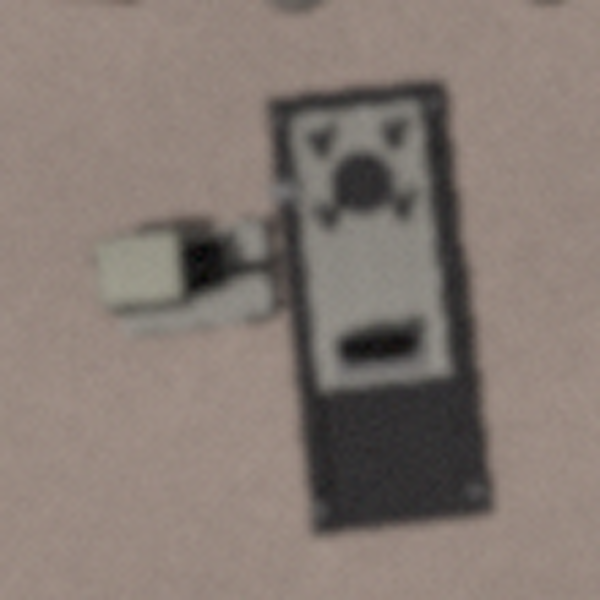

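The crop shows the slide's pocket disc at (362,182), with four pins round it, the tab at (380,342), and the base's corners at about (270,98), (440,85), (490,512) and (315,532).

Run:
```python
from h import *
from cell import ctrl
d=dict(np.load("pics/top0.npz"))
f=lambda p:np.array(p)/600*110+[150,130]-0.5
c=onz(d,f([[270,98],[440,85],[490,512],[315,532]]),20)[:,:2];print(c.round(),c.mean(0))
for a,b in((3,0),(2,1),(2,3),(1,0)):v=c[b]-c[a];print(np.hypot(*v),np.arctan2(v[1],v[0]))
print("pocket",onz(d,f([362,182]),24),"tabtop",onz(d,f([380,338]),70))
s=ctrl.read_state()
print(togo(s,[448,-292,250],0.12).round(3))
```

```text
[[694. 210.]
 [702. 105.]
 [440.  72.]
 [427. 177.]] [565.79822559 141.0117449 ]
268.41134611454373 0.1204652876295379
264.64153560615995 0.12481239676038211
106.11976132972697 1.6871202334684003
105.0528930575129 1.6511587563577776
pocket [[640.68976565 151.7016211   24.        ]] tabtop [[539.52292777 134.27720367  70.        ]]
[ 2.6770e+01 -1.8666e+01  5.3460e+00 -1.0000e-03  0.0000e+00  3.4900e-01]
```

>>> send_rows:
  rows:
    - [[4,-2.8,0.8,0,0,0.05],[8,-5.6,1.6,0,0,0.1],[12,-8.4,2.4,0,0,0.15],[16,-11.2,3.2,0,0,0.2],[20,-14,4,0,0,0.26],[23.5,-16.4,4.7,0,0,0.31],[25.7,-18,5.1,0,0,0.335],[26.8,-18.7,5.3,0,0,0.349],[26.8,-18.7,5.3,0,0,0.349],[26.8,-18.7,5.3,0,0,0.349]]

```text
clock: 1.15
eef_pos: [448.0, -292.5, 250.9]
tool_rot: [3.141, 0.001, 0.12]
force: [-1.2, -0.4, -0.5]
width: 85.6
gripper_force: 0.0
```

```bash
cat > w.py <<'E'
from h import *
from cell import ctrl
def wrist(name):
    s=ctrl.read_state();d=ctrl.get_image("wrist")
    T=tool(s)@d["mount"]; d["extrinsics"]=T
    np.savez(f"pics/{name}.npz",**d);cv2.imwrite(f"pics/{name}.png",d["pixels"][:,:,::-1])
    return s,d
def parts(d,ztop):
    hsv=cv2.cvtColor(d["pixels"],cv2.COLOR_RGB2HSV);h,s,v=[hsv[:,:,i].astype(int) for i in range(3)]
    out=[]
    for c,a in blobs((s<60)&(v>110),800,30000):
        e=cv2.fitEllipse(c);w=onz(d,c[:,0,:],ztop)[:,:2]
        cc,r=cv2.minEnclosingCircle(w.astype(np.float32))
        out.append((np.round(e[0],1),np.round(e[1],1),a,onz(d,e[0],ztop)[0].round(1),np.round(cc,1),round(r,1)))
    return out
E
python3 - <<'E'
from w import *
s,d=wrist("w1");print(s["clock"],s["eef_pos"],s["tool_rot"],s["width"])
for p in parts(d,29):print(p)
E
```

```text
1.15 [ 447.99731485 -292.48765845  250.87900922] [3.14111658e+00 5.29496228e-04 1.20099040e-01] 85.57282695142239
(array([251.7, 173.3]), array([52., 53.]), 2162.5, array([ 450.8, -288.9,   29. ]), array([ 450.4, -288.6]), 24.7)
(array([ 50.7, 125.9]), array([49.1, 58. ]), 2237.5, array([ 471.9, -110.1,   29. ]), array([ 471.3, -110.2]), 23.7)
```

View pics/w1.png

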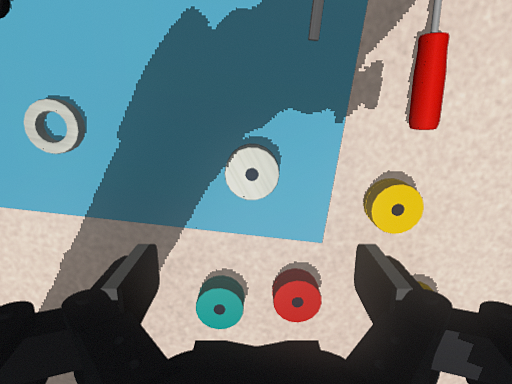

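The wrist view shows the cell at (252,173), the spacer at (51,126), the look-alikes lower down and the open fingers at the bottom. The circle fit gives a radius of 24.7 mm, which matches. Now going down.

>>> send_rows:
  rows:
    - [[0.3,-0.34,3,0,0,0],[0.3,-0.34,7,0,0,0],[0.3,-0.34,11,0,0,0],[0.3,-0.34,14,0,0,0],[0.3,-0.34,16,0,0,0],[0.3,-0.34,16.9,0,0,0],[0.3,-0.34,17.2,0,0,0],[0.3,-0.34,17.2,0,0,0]]
  grip: 0

```text
clock: 2.0
eef_pos: [450.9, -289.1, 79.3]
tool_rot: [3.141, -0.0, 0.119]
force: [0.7, -0.3, 0.5]
width: 85.6
gripper_force: 0.0
```

>>> send_rows:
  rows:
    - [[0,0,0,0,0,0],[0,0,0,0,0,0],[0,0,0,0,0,0],[0,0,0,0,0,0],[0,0,0,0,0,0],[0,0,0,0,0,0],[0,0,0,0,0,0],[0,0,0,0,0,0]]
  grip: 255

```text
clock: 2.8
eef_pos: [451.4, -288.4, 80.4]
tool_rot: [3.141, -0.001, 0.12]
force: [-2.0, 1.4, 7.5]
width: 48.0
gripper_force: 61.1
```

>>> send_rows:
  rows:
    - [[0,0,-2,0,0,0],[0,0,-5,0,0,0],[0,0,-9,0,0,0],[2,-3,-12,0,0,0],[4.5,-7,-15,0,0,0],[6.6,-11.2,-16.5,0,0,0],[8.9,-15.2,-17,0,0,0],[11.2,-19.2,-17,0,0,0],[13.5,-23.2,-17,0,0,0],[15.8,-27.2,-17,0,0,0]]

```text
clock: 3.8
eef_pos: [575.4, 2.8, 249.5]
tool_rot: [-3.142, -0.0, 0.12]
force: [1.3, -0.4, -2.1]
width: 47.8
gripper_force: 62.9
```

>>> send_rows:
  rows:
    - [[2.3,-4,0,0,0,0],[4.6,-8,0,0,0,0],[6.6,-11.4,0,0,0,0],[7.7,-13.4,0,0,0,0],[8.2,-14.2,0,0,0,0],[8.2,-14.2,0,0,0,0],[8.2,-14.2,0,0,0,0]]

```text
clock: 4.5
eef_pos: [639.2, 149.2, 248.9]
tool_rot: [3.14, 0.001, 0.118]
force: [0.0, -1.0, -1.5]
width: 47.8
gripper_force: 62.9
```

Run:
```python
from w import *
s,d=wrist("w2");print(s["clock"],s["eef_pos"],s["tool_rot"],s["width"],s["force"])
```

```text
4.5 [639.19137645 149.24083679 248.89416787] [3.13985806e+00 1.09116617e-03 1.17867801e-01] 47.7893437528299 [ 0.02377145 -0.97913719 -1.4611438 ]
```

View pics/w2.png

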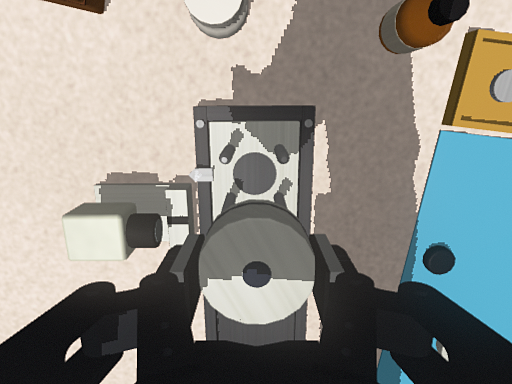

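The view shows the cell held, with its window at (257,273), the pocket disc at (254,173), the pointer at about (203,174) and the plate's dark line at about (178,220).

Run:
```python
from w import *
d=dict(np.load("pics/w2.npz"));g=cv2.cvtColor(d["pixels"],cv2.COLOR_RGB2GRAY).astype(int);T=d["extrinsics"]
for name,(x0,x1,y0,y1),th,z in(("pocket",(226,282,146,197),None,24),("window",(235,282,255,292),None,198)):
    sub=g[y0:y1,x0:x1].astype(np.uint8)
    for th in (60,75,90):
        for c,a in blobs(sub<th,150,2500):
            e=cv2.fitEllipse(c);uv=np.array(e[0])+[x0,y0];print(name,th,uv.round(1),np.round(e[1],1),a,onz(d,uv,z)[0].round(1),"dia",(np.array(e[1])/d["fx"]*((T[2,3]-z)/.963)).round(1))
m=d["pixels"][100:270,60:290,::-1];cv2.imwrite("pics/c2.png",cv2.resize(m,(800,591),interpolation=cv2.INTER_CUBIC))
```

```text
window 60 [257.3 268.4] [12.4 27.7] 185.5 [640.3 148.3 198. ] dia [ 4.7 10.6]
window 75 [256.4 273.7] [25.2 27.5] 542.0 [637.9 148.4 198. ] dia [ 9.6 10.5]
window 90 [256.4 273.5] [25.5 27.8] 555.0 [637.9 148.4 198. ] dia [ 9.8 10.6]
```

View pics/c2.png

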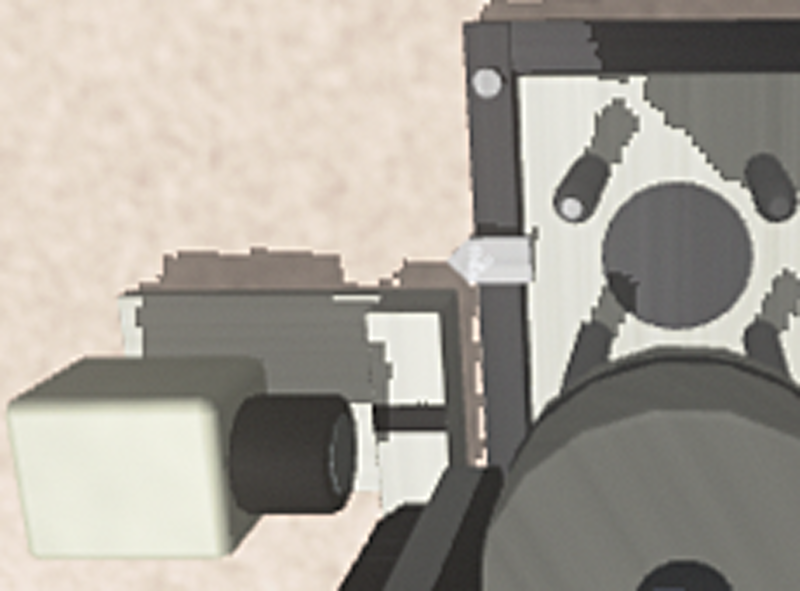

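Run:
```python
from w import *
d=dict(np.load("pics/w2.npz"))
pk=onz(d,[254.3,173],24)[0];pt=onz(d,[189,174.4],28)[0];ln=onz(d,[187.9,219.9],26)[0]
print(pk,pt,ln)
e=onz(d,np.array([[466,30],[490,465],[517,73],[533,425]])/3.477+[60,100]-.4,[20,20,24,24])
for a,b in((1,0),(3,2)):v=e[a+0]-e[b];print("yaw",np.arctan2(-v[1],-v[0]))
for yaw in(.12,.11,.13):
    x=np.array([np.cos(yaw),np.sin(yaw),0]);y=np.array([-x[1],x[0],0]);print((pt-pk)@x,(pt-pk)@y,(ln-pk)@x,(ln-pk)@y)
s=ctrl.read_state();print(s["eef_pos"])
c,sn=np.cos(.118),np.sin(.118)
tgt=pk[:2]+1.0*np.array([c,sn])-0.3*np.array([sn,-c])
print(tgt,togo(s,[*tgt,150],.12).round(3))
```

```text
[641.80303938 150.10621026  24.        ] [634.50221833 208.7029728   28.        ] [589.82736719 207.32570706  26.        ]
yaw 0.12328271788216234
yaw 0.12480969305602685
-0.23357039637840718 59.049369291369324 -44.75202394152172 63.03013300638439
-0.8240425693572607 59.04408118247299 -45.380077184065456 62.57946874521468
0.3569251334454437 59.04875251254416 -44.11949553387706 63.474494306778396
[639.2869077  148.80912837 248.98181113]
[642.76076755 150.52185043] [ 3.740e-01 -1.460e-01  9.898e+00  2.000e-03  1.000e-03 -3.000e-03]
```

>>> send_rows:
  rows:
    - [[0.37,-0.15,2.5,0,0,0],[0.37,-0.15,5.5,0,0,0],[0.37,-0.15,7.8,0,0,0],[0.37,-0.15,8.8,0,0,0],[0.37,-0.15,9,0,0,0],[0.37,-0.15,9.7,0,0,0],[0.37,-0.15,10.4,0,0,0],[0.37,-0.15,11.2,0,0,0],[0.37,-0.15,11.9,0,0,0],[0.37,-0.15,11.9,0,0,0]]

```text
clock: 5.55
eef_pos: [642.6, 153.4, 128.7]
tool_rot: [3.141, 0.002, 0.12]
force: [-0.1, 0.1, -2.1]
width: 47.8
gripper_force: 62.8
```

Run:
```python
from w import *
s,d=wrist("w3")
for i in range(3):
    s=ctrl.read_state();print(s["clock"],s["eef_pos"].round(2),s["tool_rot"].round(4),s["force"].round(1),s["torque"].round(2),s["qd"].round(3));ctrl.get_image("top")
```

```text
5.6 [642.79 153.43 129.18] [3.1415e+00 1.2000e-03 1.1990e-01] [-1.  -0.9 -2.3] [-0.23  0.3  -0.05] [-0.002 -0.009  0.004  0.     0.002  0.014  0.   ]
5.65 [642.84 153.4  129.5 ] [3.1414e+00 1.1000e-03 1.2000e-01] [-0.8 -0.9 -2.5] [-0.18  0.24  0.03] [ 0.    -0.006  0.002 -0.001  0.002  0.005 -0.   ]
5.7 [642.89 153.38 129.71] [3.1415e+00 9.0000e-04 1.1990e-01] [-1.5  0.  -2.3] [-0.21  0.32 -0.02] [ 0.001 -0.007  0.003  0.001  0.002  0.004 -0.003]
```

View pics/w3.png

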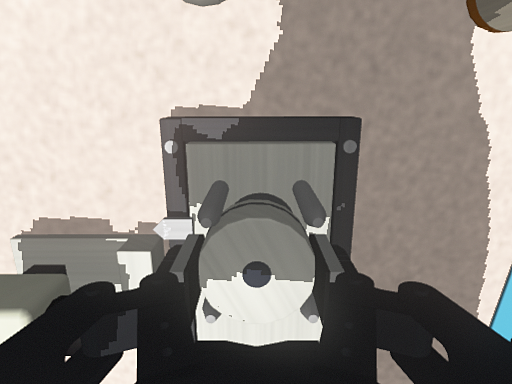

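The view shows the cell centred at about x=257.5, while the pins are symmetric about x≈262. The cell is therefore about 2–2.5 mm too far toward +y, which agrees with the pose reading. I'll correct that before going down.

>>> send_rows:
  rows:
    - [[0,0.14,0,0,0,0],[0,0.28,0,0,0,0],[0,0.28,0,0,0,0],[0,0.28,0,0,0,0],[0,0.28,0,0,0,0]]

```text
clock: 6.25
eef_pos: [643.7, 150.8, 130.1]
tool_rot: [-3.141, -0.001, 0.12]
force: [-0.1, -0.2, -1.4]
width: 47.9
gripper_force: 62.9
```

Run:
```python
from w import *
s,d=wrist("w4")
s=ctrl.read_state();print(s["clock"],s["eef_pos"].round(2),s["tool_rot"].round(4),s["force"].round(1),s["torque"].round(2))
g=d["pixels"]
print(togo(s,[642.8,150.5,101.5],.122).round(3))
# brightness profile across pin tops rows & cell edges
```

```text
6.3 [643.65 150.74 130.04] [-3.1415e+00 -4.0000e-04  1.1990e-01] [-0.5 -0.4 -1.8] [-0.01  0.02  0.02]
[-8.900e-02  1.400e-02  2.854e+00 -0.000e+00 -0.000e+00 -2.000e-03]
```

>>> send_rows:
  rows:
    - [[-0.07,0.01,0.6,0,0,0],[-0.07,0.01,1.2,0,0,0],[-0.07,0.01,1.8,0,0,0],[-0.07,0.01,2.3,0,0,0],[-0.07,0.01,2.6,0,0,0],[-0.07,0.01,2.8,0,0,0],[-0.07,0.01,2.8,0,0,0],[-0.07,0.01,2.8,0,0,0]]

```text
clock: 7.1
eef_pos: [643.0, 150.4, 102.1]
tool_rot: [-3.142, -0.0, 0.12]
force: [-0.5, -0.3, -0.8]
width: 47.4
gripper_force: 62.9
```

>>> send_rows:
  rows:
    - [[0,0,0.1,0,0,0],[0,0,0.1,0,0,0],[0,0,0.1,0,0,0]]

```text
clock: 7.4
eef_pos: [643.1, 150.5, 101.4]
tool_rot: [-3.141, -0.001, 0.12]
force: [-0.6, 0.0, 2.1]
width: 47.5
gripper_force: 63.2
```

>>> send_rows:
  rows:
    - [[0,0,0,0,0,0],[0,0,0,0,0,0],[0,0,0,0,0,0],[0,0,0,0,0,0],[0,0,0,0,0,0]]
  grip: 70

```text
clock: 7.9
eef_pos: [642.8, 150.4, 100.8]
tool_rot: [3.142, 0.0, 0.12]
force: [1.2, -0.9, -0.7]
width: 61.9
gripper_force: 0.0
```

>>> send_rows:
  rows:
    - [[0,0,-2,0,0,0],[0,0,-5,0,0,0],[0,0,-9,0,0,0],[0,0,-12,0,0,0],[0,0,-14,0,0,0],[0,0,-14.8,0,0,0],[0,0,-14.8,0,0,0],[0,0,-14.8,0,0,0]]

```text
clock: 8.7
eef_pos: [642.2, 150.4, 247.7]
tool_rot: [3.141, 0.002, 0.12]
force: [-0.4, 0.3, -0.6]
width: 62.3
gripper_force: 0.0
```

Run:
```python
from w import *
s,d=wrist("w5");print(s["clock"],s["eef_pos"].round(2),s["tool_rot"].round(4),s["width"])
print(parts(d,50));g=cv2.cvtColor(d["pixels"],cv2.COLOR_RGB2GRAY)
for th in(70,90,110):
  for c,a in blobs(g[130:210,225:290]<th,200,1200):
    e=cv2.fitEllipse(c);uv=np.array(e[0])+[225,130];print(uv,e[1],onz(d,uv,50)[0])
cv2.imwrite("pics/c5.png",cv2.resize(d["pixels"][80:260,150:370,::-1],(733,600),interpolation=cv2.INTER_CUBIC))
print(togo(s,[468,-101,250],.12).round(2))
```

```text
8.7 [642.18 150.4  247.7 ] [3.1414e+00 2.0000e-03 1.1980e-01] 62.341336817184086
[(array([107.3, 370.8]), array([30.4, 45.9]), 893.0, array([432.9, 273.9,  50. ]), array([435.4, 280.4]), 28.8)]
[257.60474014 162.81561279] (31.222822189331055, 62.47259521484375) [659.37607975 150.51215076  50.        ]
[-20.3   22.88  -0.19   0.     0.    -0.  ]
```

View pics/c5.png

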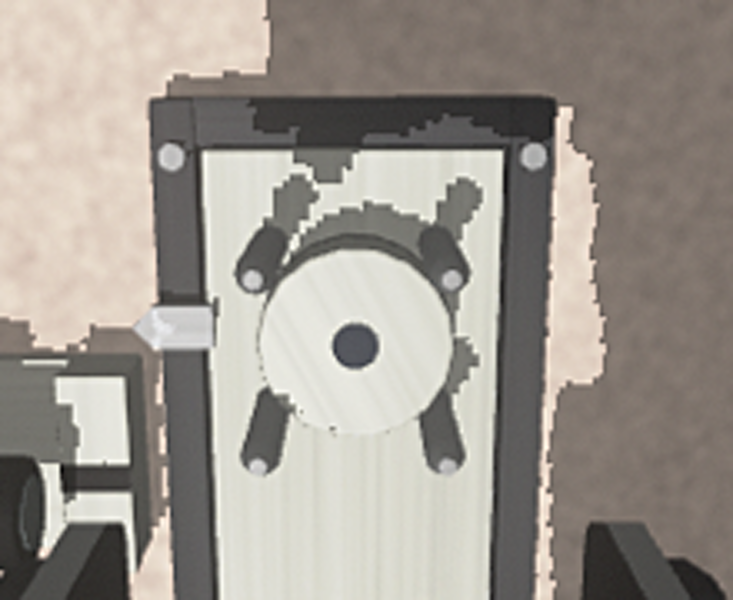

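The cell sits between the four pins, its window at crop pixel (355,346) and the pins symmetric around it. On to the spacer.

>>> send_rows:
  rows:
    - [[-2,2.3,0,0,0,0],[-5,5.7,0,0,0,0],[-8,9.1,0,0,0,0],[-11,12.5,0,0,0,0],[-14,15.9,0,0,0,0],[-17,19.3,0,0,0,0],[-19.3,21.8,0,0,0,0],[-20.3,22.9,0,0,0,0],[-20.3,22.9,0,0,0,0],[-20.3,22.9,0,0,0,0]]
  grip: 0

```text
clock: 9.75
eef_pos: [469.6, -100.0, 248.6]
tool_rot: [-3.141, -0.001, 0.121]
force: [0.2, 0.0, -1.0]
width: 85.5
gripper_force: 0.0
```

Run:
```python
from w import *
d=dict(np.load("pics/w5.npz"));print("seated cell",onz(d,[256.4,183.6],50))
s,d=wrist("w6");print(s["clock"],s["eef_pos"].round(2),s["tool_rot"].round(4),s["width"])
for p in parts(d,17):
  print(p)
  if p[5]<30: print(togo(s,[p[4][0],p[4][1],78],.12).round(3))
```

```text
seated cell [[641.69608403 149.38553803  50.        ]]
9.75 [469.65 -99.96 248.56] [-3.1407e+00 -5.0000e-04  1.2100e-01] 85.52740328123443
(array([461.9, 256.9]), array([ 86.7, 111.2]), 2228.5, array([ 410.5, -316.6,   17. ]), array([ 386.2, -328.5]), 59.4)
(array([14.6, 46.3]), array([35.3, 93.9]), 1910.0, array([555.6, 116.1,  17. ]), array([556.2, 120.1]), 37.2)
```

```bash
cat >> w.py <<'E'
def disc(d,ztop,guess,half=45):
    """part on the mat near the expected world point: non-blue, not dark, circle fit in the top plane"""
    u,v=proj(d,[*guess,ztop])[0].astype(int);x0,y0=max(u-half,0),max(v-half,0)
    sub=np.ascontiguousarray(d["pixels"][y0:v+half,x0:u+half]);hsv=cv2.cvtColor(sub,cv2.COLOR_RGB2HSV)
    for t in (60,80):
        for c,a in blobs((hsv[:,:,1]<t)&(hsv[:,:,2]>60),500,6000):
            h=cv2.convexHull(c)[:,0,:]+[x0,y0];w=onz(d,h,ztop)[:,:2]
            A=np.c_[2*w,np.ones(len(w))];q=np.linalg.lstsq(A,(w**2).sum(1),rcond=None)[0]
            print(t,"area",a,"centre",q[:2].round(2),"r",np.sqrt(q[2]+q[0]**2+q[1]**2).round(2),"circ",np.round(cv2.minEnclosingCircle(w.astype(np.float32)),2) if 0 else cv2.minEnclosingCircle(w.astype(np.float32)),h.mean(0).round())
E
python3 - <<'E'
from w import *
d=dict(np.load("pics/w6.npz"));disc(d,17,[468,-101]);print(proj(d,[468,-101,17]))
d=dict(np.load("pics/w1.npz"));disc(d,29,[450,-289])
E
```

```text
60 area 2085.0 centre [ 470.46 -102.5 ] r 24.87 circ ((470.48443603515625, -102.6291732788086), 25.201496124267578) [259. 173.]
80 area 2105.0 centre [ 470.43 -102.51] r 25.01 circ ((470.5295104980469, -102.66700744628906), 25.43193244934082) [258. 171.]
[[256.44606144 176.50570053]]
60 area 2321.0 centre [ 451.52 -288.62] r 25.17 circ ((451.835693359375, -288.5035400390625), 26.136924743652344) [251. 174.]
80 area 2338.5 centre [ 451.69 -288.76] r 25.4 circ ((451.9737243652344, -288.61260986328125), 26.286415100097656) [250. 170.]
```

Run:
```python
from w import *
s=ctrl.read_state();print(s["eef_pos"],togo(s,[470.4,-102.4,81],.121).round(3))
```

```text
[469.91322658 -99.50078572 248.59783583] [ 1.000e-03  3.080e-01  1.676e+01 -1.000e-03 -1.000e-03  1.000e-03]
```

>>> send_rows:
  rows:
    - [[0,0.3,3,0,0,0],[0,0.3,7,0,0,0],[0,0.3,11,0,0,0],[0,0.3,13.5,0,0,0],[0,0.3,15,0,0,0],[0,0.3,15.5,0,0,0],[0,0.3,15.5,0,0,0],[0,0.3,15.5,0,0,0],[0,0.3,15.5,0,0,0]]

```text
clock: 10.7
eef_pos: [469.8, -103.9, 94.8]
tool_rot: [3.141, -0.002, 0.12]
force: [-0.7, 0.0, -0.9]
width: 85.6
gripper_force: 0.0
```

>>> send_rows:
  rows:
    - [[0.08,-0.14,0.5,0,0,0],[0.08,-0.14,1.1,0,0,0],[0.08,-0.14,1.4,0,0,0],[0.08,-0.14,1.4,0,0,0],[0.08,-0.14,1.4,0,0,0]]

```text
clock: 11.2
eef_pos: [469.8, -102.5, 80.1]
tool_rot: [3.141, -0.0, 0.12]
force: [0.1, -0.2, -0.4]
width: 85.4
gripper_force: 0.0
```

>>> send_rows:
  rows:
    - [[0,0,0,0,0,0],[0,0,0,0,0,0],[0,0,0,0,0,0],[0,0,0,0,0,0],[0,0,0,0,0,0],[0,0,0,0,0,0],[0,0,0,0,0,0],[0,0,0,0,0,0]]
  grip: 255

```text
clock: 12.0
eef_pos: [469.7, -102.7, 80.9]
tool_rot: [-3.141, -0.001, 0.119]
force: [-2.3, 0.1, 10.3]
width: 46.5
gripper_force: 59.7
```

>>> send_rows:
  rows:
    - [[0,0,-2,0,0,0],[0,0,-5,0,0,0],[1.5,-1.7,-8.5,0,0,0],[4.2,-4.8,-11,0,0,0],[7.1,-8.2,-12,0,0,0],[10,-11.6,-12,0,0,0],[13,-15,-12,0,0,0],[16,-18.4,-12,0,0,0],[18.5,-21.3,-12,0,0,0],[19.7,-22.6,-12,0,0,0]]

```text
clock: 13.0
eef_pos: [639.2, 150.3, 199.5]
tool_rot: [-3.139, -0.001, 0.125]
force: [-0.1, 0.4, -1.0]
width: 46.5
gripper_force: 61.7
```

>>> send_rows:
  rows:
    - [[0.35,-0.45,0,0,0,0],[0.35,-0.45,0,0,0,0],[0.35,-0.45,0,0,0,0],[0.35,-0.45,1,0,0,0],[0.35,-0.45,2,0,0,0],[0.35,-0.45,3,0,0,0],[0.35,-0.45,3.6,0,0,0],[0.35,-0.45,3.8,0,0,0],[0.35,-0.45,3.8,0,0,0]]

```text
clock: 13.9
eef_pos: [641.0, 150.1, 161.4]
tool_rot: [3.141, 0.001, 0.12]
force: [1.6, -0.0, -0.2]
width: 46.6
gripper_force: 61.7
```

Run:
```python
from w import *
s,d=wrist("w7")
s=ctrl.read_state();print(s["clock"],s["eef_pos"].round(2),s["tool_rot"].round(4),s["force"].round(1),s["torque"].round(2))
print(togo(s,[641.2,150.2,145],.122).round(3))
# held spacer: hole centre; top plane z
zt=s["eef_pos"][2]-80.9+17;u,v=proj(d,[*s["eef_pos"][:2],zt])[0].astype(int);print(u,v)
g=cv2.cvtColor(d["pixels"],cv2.COLOR_RGB2HSV)
cv2.imwrite("pics/c7.png",cv2.resize(d["pixels"][130:370,100:420,::-1],(800,600)))
```

```text
13.95 [641.26 150.11 161.86] [ 3.1415e+00 -1.0000e-04  1.1980e-01] [-0.5 -0.7 -0.5] [-0.   -0.06 -0.05]
[-0.005 -0.01   1.686  0.    -0.    -0.002]
254 256
```

View pics/c7.png

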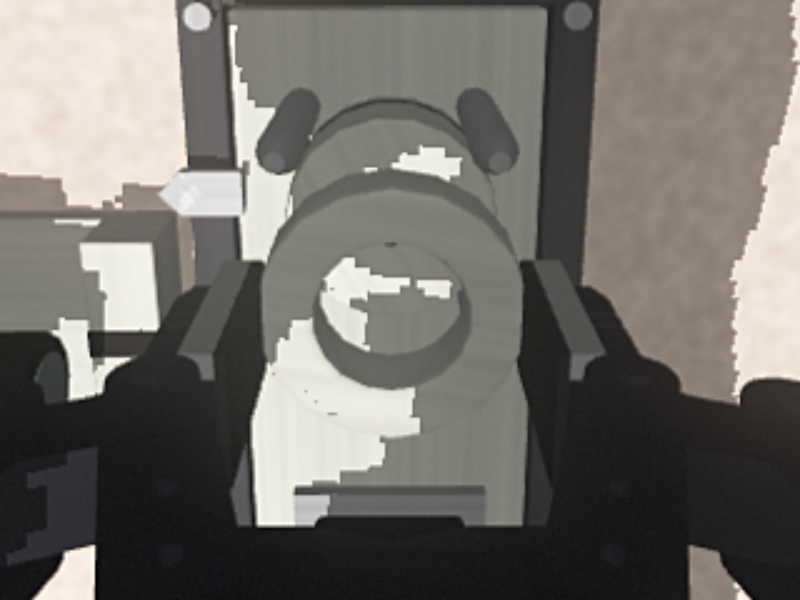

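The crop shows the held spacer centred at about x=392, over the seated cell at about x=393; the pins are symmetric. Descending.

>>> send_rows:
  rows:
    - [[-0.04,0,0.5,0,0,0],[-0.04,0,1.0,0,0,0],[-0.04,0,1.5,0,0,0],[-0.04,0,2.0,0,0,0],[-0.04,0,2.5,0,0,0],[-0.04,0,2.9,0,0,0],[-0.04,0,3.1,0,0,0],[-0.04,0,3.1,0,0,0],[-0.04,0,3.1,0,0,0]]

```text
clock: 14.85
eef_pos: [640.9, 150.1, 131.0]
tool_rot: [3.142, -0.0, 0.12]
force: [0.4, -0.8, -0.1]
width: 46.7
gripper_force: 61.7
```

>>> send_rows:
  rows:
    - [[0,0,0.15,0,0,0],[0,0,0.3,0,0,0],[0,0,0.3,0,0,0],[0,0,0.3,0,0,0]]

```text
clock: 15.25
eef_pos: [640.9, 150.1, 128.1]
tool_rot: [-3.142, -0.0, 0.12]
force: [-0.3, 0.0, 0.2]
width: 46.4
gripper_force: 61.9
```

>>> send_rows:
  rows:
    - [[0,0,0.1,0,0,0],[0,0,0.1,0,0,0],[0,0,0.1,0,0,0]]

```text
clock: 15.55
eef_pos: [641.0, 150.1, 128.0]
tool_rot: [-3.141, -0.001, 0.12]
force: [-2.7, -0.9, 6.6]
width: 46.3
gripper_force: 62.5
```

>>> send_rows:
  rows:
    - [[0,0,-0.05,0,0,0],[0,0,-0.05,0,0,0],[0,0,-0.05,0,0,0],[0,0,-0.05,0,0,0],[0,0,-0.05,0,0,0]]
  grip: 70

```text
clock: 16.05
eef_pos: [640.7, 150.1, 127.2]
tool_rot: [3.142, 0.0, 0.12]
force: [0.1, -0.5, -0.1]
width: 61.9
gripper_force: 0.0
```

>>> send_rows:
  rows:
    - [[0,0,-2,0,0,0],[0,0,-5,0,0,0],[0,0,-8.5,0,0,0],[0,0,-11,0,0,0],[0,0,-12,0,0,0],[0,0,-12,0,0,0],[0,0,-12,0,0,0]]

```text
clock: 16.75
eef_pos: [640.0, 150.2, 246.1]
tool_rot: [-3.142, 0.002, 0.12]
force: [0.5, 0.2, 0.2]
width: 61.9
gripper_force: 0.0
```

Run:
```python
from w import *
s,d=wrist("w8");print(s["clock"],s["eef_pos"].round(2),s["tool_rot"].round(4),s["width"])
# hole of the ring
hsv=cv2.cvtColor(d["pixels"],cv2.COLOR_RGB2HSV);g=hsv[:,:,2]
u,v=proj(d,[641.9,150.3,64])[0].astype(int);print(u,v)
cv2.imwrite("pics/c8.png",cv2.resize(d["pixels"][80:260,150:370,::-1],(733,600),interpolation=cv2.INTER_CUBIC))
print(togo(s,[645,-191.5,250],.12).round(2))
```

```text
16.75 [640.03 150.16 246.12] [-3.1416e+00  2.1000e-03  1.1990e-01] 61.87660209867649
255 185
[-3.59 33.98 -0.38 -0.    0.   -0.  ]
```

View pics/c8.png

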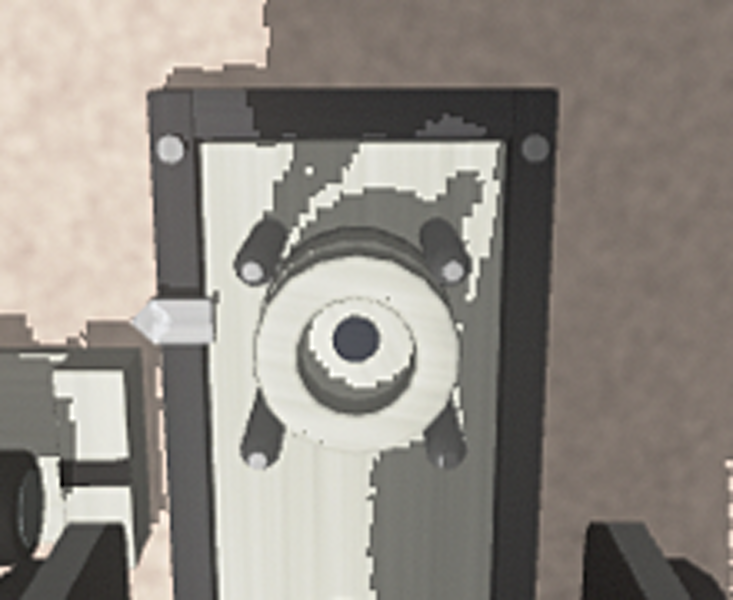

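The spacer lies flat between the pins, with the cell's window visible through its hole at crop pixel (355,338). That was the last of my 10 pictures, so the rest goes by numbers. The disc is next.

>>> send_rows:
  rows:
    - [[-0.3,2.5,0,0,0,0],[-0.7,6.5,0,0,0,0],[-1.2,11,0,0,0,0],[-1.7,15.5,0,0,0,0],[-2.2,20,0,0,0,0],[-2.7,24.5,0,0,0,0],[-3.2,29,0,0,0,0],[-3.5,32.3,0,0,0,0],[-3.6,33.6,0,0,0,0],[-3.6,33.9,0,0,0,0]]
  grip: 0

```text
clock: 17.8
eef_pos: [644.6, -192.5, 246.0]
tool_rot: [-3.141, 0.002, 0.117]
force: [0.5, -0.2, -0.1]
width: 85.4
gripper_force: 0.0
```

>>> send_rows:
  rows:
    - [[0,0,0,0,0,0],[0,0,0,0,0,0],[0,0,0,0,0,0]]

```text
clock: 18.1
eef_pos: [646.0, -188.1, 247.2]
tool_rot: [-3.14, 0.0, 0.123]
force: [0.2, -0.1, 0.7]
width: 85.6
gripper_force: 0.0
```

Run:
```python
from w import *
s,d=wrist("w9");print(s["clock"],s["eef_pos"].round(2),s["tool_rot"].round(4),s["width"])
disc(d,17,[645,-191.5])
s=ctrl.read_state();print(togo(s,[646,-191.5,95],.12).round(3))
```

```text
18.1 [ 646.01 -188.12  247.19] [-3.1401  0.      0.123 ] 85.5566408153917
60 area 2136.0 centre [ 648.89 -193.39] r 25.0 circ ((648.95849609375, -193.24183654785156), 25.392913818359375) [260. 172.]
80 area 2154.0 centre [ 648.96 -193.35] r 25.06 circ ((649.1605224609375, -193.28103637695312), 25.597524642944336) [259. 171.]
[-3.3000e-02  3.0400e-01  1.5233e+01 -1.0000e-03 -0.0000e+00  3.0000e-03]
```

>>> send_rows:
  rows:
    - [[0.2,0.4,1,0,0,0],[0.2,0.4,2,0,0,0],[0.2,0.4,2,0,0,0],[0.2,0.4,2,0,0,0],[0.2,0.4,2,0,0,0]]

```text
clock: 18.65
eef_pos: [648.1, -194.6, 227.5]
tool_rot: [3.141, -0.0, 0.12]
force: [0.6, -0.2, 0.1]
width: 85.6
gripper_force: 0.0
```

Run:
```python
from w import *
s,d=wrist("w10");print(s["clock"],s["eef_pos"].round(2),s["tool_rot"].round(4),s["qd"].round(3))
disc(d,17,[648,-193])
s=ctrl.read_state();print(s["eef_pos"],togo(s,[648.5,-193.2,95],.12).round(3))
```

```text
18.65 [ 648.1  -194.6   227.49] [ 3.1415e+00 -2.0000e-04  1.1970e-01] [ 0.001 -0.006  0.001 -0.003  0.001  0.002 -0.002]
60 area 2420.5 centre [ 649.   -193.45] r 24.97 circ ((649.0703125, -193.67919921875), 25.628923416137695) [252. 178.]
80 area 2440.5 centre [ 649.   -193.41] r 25.01 circ ((649.1276245117188, -194.0301971435547), 25.713314056396484) [254. 178.]
[ 648.14187915 -194.64313709  227.65949429] [ 0.047 -0.142 13.266  0.    -0.    -0.   ]
```

>>> send_rows:
  rows:
    - [[0.1,-0.11,2.5,0,0,0],[0.1,-0.11,6,0,0,0],[0.1,-0.11,9.5,0,0,0],[0.1,-0.11,12,0,0,0],[0.1,-0.11,13.3,0,0,0],[0.1,-0.11,13.9,0,0,0],[0.1,-0.11,14.2,0,0,0],[0.1,-0.11,14.2,0,0,0],[0.1,-0.11,14.2,0,0,0]]

```text
clock: 19.6
eef_pos: [649.6, -193.6, 86.8]
tool_rot: [3.141, -0.002, 0.12]
force: [0.2, -0.3, -0.1]
width: 85.4
gripper_force: 0.0
```

>>> send_rows:
  rows:
    - [[-0.05,0,0.3,0,0,0],[-0.05,0,0.6,0,0,0],[-0.05,0,0.6,0,0,0],[-0.05,0,0.6,0,0,0]]

```text
clock: 20.0
eef_pos: [648.3, -193.3, 79.3]
tool_rot: [-3.141, 0.0, 0.12]
force: [0.4, -0.3, -0.1]
width: 85.5
gripper_force: 0.0
```

>>> send_rows:
  rows:
    - [[0,0,0,0,0,0],[0,0,0,0,0,0],[0,0,0,0,0,0],[0,0,0,0,0,0],[0,0,0,0,0,0],[0,0,0,0,0,0],[0,0,0,0,0,0],[0,0,0,0,0,0]]
  grip: 255

```text
clock: 20.8
eef_pos: [648.7, -193.6, 80.1]
tool_rot: [3.141, -0.001, 0.12]
force: [-1.8, -0.3, 5.4]
width: 46.8
gripper_force: 61.7
```

>>> send_rows:
  rows:
    - [[0,0,-2,0,0,0],[0,0,-5,0,0,0],[0.2,-2,-8.5,0,0,0],[0.5,-5.5,-11,0,0,0],[0.9,-9.5,-12,0,0,0],[1.4,-14,-12,0,0,0],[1.8,-18.5,-12,0,0,0],[2.3,-23,-12,0,0,0],[2.7,-27,-12,0,0,0],[3,-30,-12,0,0,0]]

```text
clock: 21.8
eef_pos: [641.5, 112.2, 198.8]
tool_rot: [-3.14, 0.001, 0.123]
force: [1.0, 0.2, 0.2]
width: 46.8
gripper_force: 61.8
```

>>> send_rows:
  rows:
    - [[0.2,-2.3,0,0,0,0],[0.35,-3.6,0,0,0,0],[0.4,-4.2,0,0,0,0],[0.4,-4.2,0,0,0,0],[0.4,-4.2,0.8,0,0,0],[0.4,-4.2,1.8,0,0,0],[0.4,-4.2,2.4,0,0,0],[0.4,-4.2,2.6,0,0,0],[0.4,-4.2,2.6,0,0,0],[0.4,-4.2,2.6,0,0,0]]

```text
clock: 22.8
eef_pos: [641.4, 150.1, 173.5]
tool_rot: [3.142, -0.0, 0.12]
force: [-0.2, -0.0, -0.2]
width: 46.7
gripper_force: 61.8
```

Run:
```python
from w import *
s,d=wrist("w11");s=ctrl.read_state();print(s["clock"],s["eef_pos"].round(2),s["tool_rot"].round(4),s["force"].round(1),s["width"])
print(togo(s,[641.3,150.2,145],.122).round(3))
zt=s["eef_pos"][2]-80.1+17;disc(d,zt,s["eef_pos"][:2],65)
```

```text
22.85 [641.53 150.18 173.7 ] [ 3.1416e+00 -7.0000e-04  1.1970e-01] [-0.7  0.1 -0.7] 46.592652614197604
[-2.50e-02 -5.00e-03  2.87e+00  0.00e+00 -1.00e-03 -2.00e-03]
```

Well aligned; now descend to just above contact, at about z 144.

>>> send_rows:
  rows:
    - [[-0.02,0,0.5,0,0,0],[-0.02,0,1.0,0,0,0],[-0.02,0,1.5,0,0,0],[-0.02,0,2.0,0,0,0],[-0.02,0,2.5,0,0,0],[-0.02,0,2.8,0,0,0],[-0.02,0,3.0,0,0,0],[-0.02,0,3.0,0,0,0],[-0.02,0,3.0,0,0,0]]

```text
clock: 23.75
eef_pos: [641.2, 150.2, 143.5]
tool_rot: [3.142, -0.0, 0.12]
force: [0.5, -0.2, -0.3]
width: 46.5
gripper_force: 61.8
```

>>> send_rows:
  rows:
    - [[0,0,0.1,0,0,0],[0,0,0.2,0,0,0],[0,0,0.2,0,0,0],[0,0,0.2,0,0,0]]

```text
clock: 24.15
eef_pos: [641.1, 150.2, 141.5]
tool_rot: [-3.142, -0.0, 0.12]
force: [-0.0, -0.1, -0.6]
width: 46.5
gripper_force: 61.8
```

>>> send_rows:
  rows:
    - [[0,0,0.1,0,0,0],[0,0,0.1,0,0,0],[0,0,0.1,0,0,0]]

```text
clock: 24.45
eef_pos: [641.2, 150.2, 141.1]
tool_rot: [-3.141, -0.001, 0.12]
force: [-1.5, 0.5, 5.6]
width: 46.7
gripper_force: 62.3
```

>>> send_rows:
  rows:
    - [[0,0,-0.05,0,0,0],[0,0,-0.05,0,0,0],[0,0,-0.05,0,0,0],[0,0,-0.05,0,0,0],[0,0,-0.05,0,0,0]]
  grip: 70

```text
clock: 24.95
eef_pos: [641.0, 150.2, 140.7]
tool_rot: [3.142, 0.0, 0.12]
force: [0.2, -0.8, 1.2]
width: 62.0
gripper_force: 0.0
```

>>> send_rows:
  rows:
    - [[0,0,-2,0,0,0],[0,0,-5,0,0,0],[0,0,-8,0,0,0],[0,0,-10,0,0,0],[0,0,-10.7,0,0,0],[0,0,-10.7,0,0,0],[0,0,-10.7,0,0,0],[0,0,-10.7,0,0,0]]

```text
clock: 25.75
eef_pos: [640.3, 150.2, 246.3]
tool_rot: [3.141, 0.003, 0.12]
force: [0.7, -0.5, -0.2]
width: 61.9
gripper_force: 0.0
```

Run:
```python
from w import *
s,d=wrist("w12");print(s["clock"],s["eef_pos"].round(2),s["tool_rot"].round(4),s["width"],s["qpos"].round(2))
disc(d,78,[641.9,150.3],48)
# tab from top camera & wrist: dark blob
pk=np.array([641.9,150.3]);x=np.array([np.cos(.122),np.sin(.122)]);y=np.array([-x[1],x[0]])
tab=pk-105*x;print("tab",tab)
tgt=tab
for yaw in(1.693,-1.449):print(yaw,togo(s,[*tab,230],yaw).round(3))
t=ctrl.get_image("top");np.savez("pics/top1.npz",**t)
for dd,n in((d,"wrist"),(t,"top")):
    g=cv2.cvtColor(dd["pixels"],cv2.COLOR_RGB2GRAY);u=proj(dd,[*tab,70])[0].astype(int);print(n,u)
```

```text
25.75 [640.27 150.23 246.33] [3.1413e+00 2.7000e-03 1.1980e-01] 61.85765008387007 [-0.52  0.74  0.44  1.56 -0.37  0.93 -1.41]
tab [537.68044127 137.5217537 ]
1.693 [-1.0333e+01  3.5000e-02  1.6610e+00 -2.0000e-03  2.0000e-03 -1.5730e+00]
-1.449 [-1.0333e+01  3.5000e-02  1.6610e+00  2.0000e-03  2.0000e-03  1.5690e+00]
wrist [255 305]
top [218 192]
```

>>> send_rows:
  rows:
    - [[-0.5,0,0,0,0,-0.12],[-1.5,0,0,0,0,-0.26],[-2.5,0,0,0,0,-0.4],[-3.5,0,0,0,0,-0.54],[-4.5,0,0,0,0,-0.68],[-5.5,0,0,0,0,-0.82],[-6.5,0,0,0,0,-0.96],[-7.5,0,0,0,0,-1.1],[-8.5,0,0,0,0,-1.24],[-9.3,0,0,0,0,-1.38]]
  grip: 0

```text
clock: 26.85
eef_pos: [547.9, 138.9, 247.4]
tool_rot: [-3.141, 0.0, 1.505]
force: [-0.1, -0.5, 1.5]
width: 85.5
gripper_force: 0.0
```

Run:
```python
from w import *
s=ctrl.read_state();print(s["clock"],s["eef_pos"].round(2),s["tool_rot"].round(4),s["width"],s["qpos"].round(2))
print(togo(s,[537.7,137.5,240],1.693).round(3))
d=dict(np.load("pics/w12.npz"));g=cv2.cvtColor(d["pixels"],cv2.COLOR_RGB2GRAY)
c=cv2.HoughCircles(g[110:260,180:330],cv2.HOUGH_GRADIENT,1,20,param1=120,param2=12,minRadius=28,maxRadius=40)
for q in c[0][:3]:uv=q[:2]+[180,110];print(uv,q[2],onz(d,uv,78)[0],"r mm",q[2]/d["fx"]*(d["extrinsics"][2,3]-78)/.963)
```

```text
26.85 [547.95 138.9  247.4 ] [-3.1405e+00  4.0000e-04  1.5054e+00] 85.54196427590101 [-0.33  0.58  0.05  1.82 -0.04  0.75 -0.32]
[-2.060e-01 -1.013e+00  7.410e-01 -1.000e-03  0.000e+00 -1.880e-01]
[256.5 190.5] 31.6 [641.78329354 149.42052127  78.        ] r mm 23.77478976506678
```

>>> send_rows:
  rows:
    - [[-0.1,-0.5,0.3,0,0,-0.11],[-0.2,-0.9,0.6,0,0,-0.188],[-0.2,-1,0.7,0,0,-0.188],[-0.2,-1,0.7,0,0,-0.188],[-0.2,-1,0.7,0,0,-0.188],[-0.2,-1,0.7,0,0,-0.188]]

```text
clock: 27.45
eef_pos: [538.9, 137.9, 241.0]
tool_rot: [3.141, 0.0, 1.687]
force: [-0.5, 0.1, -0.6]
width: 85.8
gripper_force: 0.0
```

Run:
```python
from w import *
s,d=wrist("w13");print(s["clock"],s["eef_pos"].round(2),s["tool_rot"].round(4),s["width"])
print(togo(s,[537.7,137.5,150],1.693).round(3))
g=cv2.cvtColor(d["pixels"],cv2.COLOR_RGB2GRAY)
x=np.array([np.cos(.122),np.sin(.122),0]);y=np.array([-x[1],x[0],0]);tab=np.array([537.7,137.5,70])
print("expect corners",proj(d,[tab+a*x+b*y for a in(-6,6) for b in(-22,22)]).round(0).tolist())
u,v=proj(d,tab)[0].astype(int)
for th in(35,45,60):
  sub=g[max(v-40,0):v+60,max(u-60,0):u+60]
  for c,a in blobs(sub<th,200,6000):
    r=cv2.minAreaRect(c);b=cv2.boxPoints(r)+[max(u-60,0),max(v-40,0)]
    w=onz(d,b,70)-tab;print(th,a,b.round().tolist(),[(round(float(q@x),1),round(float(q@y),1)) for q in w])
for b in(-15,0,15):
  print(b,[int(g[int(q[1]),int(q[0])]) for q in proj(d,[tab+a*x+b*y for a in range(-16,17,2)])])
print("pointer,line px",proj(d,[[634.5,208.7,28],[589.8,207.3,26]]).round(0))
```

```text
27.45 [538.91 137.92 240.96] [3.1412e+00 1.0000e-04 1.6869e+00] 85.77229635138124
[-2.700e-02 -1.280e-01  9.096e+00  0.000e+00  0.000e+00 -6.000e-03]
expect corners [[248.0, 219.0], [247.0, 163.0], [263.0, 219.0], [263.0, 163.0]]
60 235.5 [[245.0, 220.0], [314.0, 220.0], [314.0, 231.0], [245.0, 231.0]] [(-8.2, -22.8), (45.7, -23.1), (46.1, -32.4), (-8.3, -32.0)]
60 848.0 [[247.0, 156.0], [262.0, 156.0], [262.0, 217.0], [247.0, 217.0]] [(-5.9, 27.6), (5.2, 27.5), (5.1, -20.4), (-6.6, -20.3)]
-15 [70, 209, 199, 195, 100, 82, 43, 45, 48, 44, 44, 99, 110, 109, 111, 111, 111]
0 [69, 206, 203, 159, 155, 78, 51, 53, 51, 52, 50, 83, 91, 92, 112, 109, 211]
15 [78, 219, 206, 155, 159, 45, 50, 55, 56, 55, 49, 84, 93, 96, 118, 115, 113]
pointer,line px [[380. 110.]
 [327. 105.]]
```

>>> send_rows:
  rows:
    - [[-0.02,-0.15,2,0,0,0],[-0.02,-0.15,5,0,0,0],[-0.02,-0.15,8,0,0,0],[-0.02,-0.15,10.5,0,0,0],[-0.02,-0.15,11.8,0,0,0],[-0.02,-0.15,12.3,0,0,0],[-0.02,-0.15,12.5,0,0,0],[-0.02,-0.15,12.5,0,0,0],[-0.02,-0.15,12.5,0,0,0],[-0.02,-0.15,12.5,0,0,0]]

```text
clock: 28.5
eef_pos: [537.7, 137.6, 116.8]
tool_rot: [3.14, -0.0, 1.688]
force: [0.7, -0.0, -0.5]
width: 85.6
gripper_force: 0.0
```

>>> send_rows:
  rows:
    - [[0,0,0,0,0,0],[0,0,0,0,0,0],[0,0,0,0,0,0],[0,0,0,0,0,0],[0,0,0,0,0,0],[0,0,0,0,0,0],[0,0,0,0,0,0],[0,0,0,0,0,0],[0,0,0,0,0,0],[0,0,0,0,0,0]]
  grip: 255

```text
clock: 29.5
eef_pos: [537.7, 137.5, 116.1]
tool_rot: [3.14, -0.0, 1.688]
force: [2.7, 0.4, 0.3]
width: 10.7
gripper_force: 59.6
```

Run:
```python
from w import *
s,d=wrist("w14");print(s["clock"],s["eef_pos"].round(2),s["tool_rot"].round(4),s["width"],s["force"].round(1),s["gripper_force"])
```

```text
29.5 [537.68 137.5  116.06] [ 3.1404e+00 -1.0000e-04  1.6879e+00] 10.687142837574973 [2.7 0.4 0.3] 59.58376407623291
```

>>> send_rows:
  rows:
    - [[0,-0.15,0,0,0,0],[0,-0.4,0,0,0,0],[0,-0.7,0,0,0,0],[0,-1.05,0,0,0,0],[0,-1.4,0,0,0,0],[0,-1.75,0,0,0,0],[0,-2.1,0,0,0,0],[-0.01,-2.45,0,0,0,0],[-0.01,-2.8,0,0,0,0],[-0.01,-3.1,0,0,0,0]]

```text
clock: 30.55
eef_pos: [506.9, 133.8, 116.1]
tool_rot: [3.14, -0.0, 1.688]
force: [6.0, -0.4, -1.7]
width: 10.9
gripper_force: 59.3
```

>>> send_rows:
  rows:
    - [[0,-0.3,0,0,0,0],[0,-0.6,0,0,0,0],[0,-0.85,0,0,0,0],[0,-1.05,0,0,0,0],[0,-1.2,0,0,0,0],[0,-1.3,0,0,0,0],[0,-1.3,0,0,0,0],[0,-1.3,0,0,0,0],[0,-1.3,0,0,0,0]]

```text
clock: 31.45
eef_pos: [494.3, 132.2, 116.1]
tool_rot: [3.139, -0.0, 1.688]
force: [6.1, -0.2, -1.3]
width: 11.3
gripper_force: 59.3
```

Run:
```python
from w import *
s,d=wrist("w15");t=ctrl.get_image("top");np.savez("pics/top2.npz",**t);sd=ctrl.get_image("side");np.savez("pics/side2.npz",**sd)
print(s["clock"],s["eef_pos"].round(2),s["tool_rot"].round(4),s["width"],s["force"].round(1),s["gripper_force"])
x=np.array([np.cos(.122),np.sin(.122),0]);y=np.array([-x[1],x[0],0])
mv=(s["eef_pos"]-[537.7,137.5,116.1]);print("pulled",mv@x,mv@y)
ln=np.array([589.83,207.33,26]);print(proj(d,[ln,[634.5+(mv@x)*x[0],208.7+(mv@x)*x[1],28]]))
g=cv2.cvtColor(d["pixels"],cv2.COLOR_RGB2GRAY)
for b in(3,6,9,12,15):print("plate y+",b,[int(g[int(q[1]),int(q[0])]) if 0<=q[0]<512 and 0<=q[1]<384 else -1 for q in proj(d,[ln+a*x+b*y for a in range(-16,17)])])
for b in(-8,-5,-3,-2,-1):print("pointer y",b,[int(g[int(q[1]),int(q[0])]) if 0<=q[0]<512 and 0<=q[1]<384 else -1 for q in proj(d,[ln+[0,0,2]+a*x+b*y for a in range(-16,17)])])
```

```text
31.45 [494.32 132.19 116.07] [ 3.1393e+00 -1.0000e-04  1.6875e+00] 11.34647943038153 [ 6.1 -0.2 -1.3] 59.284290075302124
pulled -43.703176210935446 0.008766169941445781
[[475.71144953 108.68986164]
 [478.62318684 117.71129681]]
plate y+ 3 [218, 218, 218, 217, 217, 218, 217, 217, 218, 218, 218, 217, 226, 41, 27, 28, 29, 28, 30, 29, 24, 105, 223, 217, 216, 217, 217, 218, 218, 217, 217, 217, 218]
plate y+ 6 [218, 220, 219, 219, 219, 220, 219, 219, 219, 219, 219, 219, 228, 38, 25, 30, 29, 29, 27, 27, 25, 83, 228, 219, 220, 219, 218, 219, 219, 218, 218, 217, 218]
plate y+ 9 [219, 218, 218, 218, 218, 218, 218, 218, 217, 217, 218, 217, 225, 59, 25, 27, 28, 28, 27, 27, 28, 48, 233, 217, 217, 217, 218, 217, 217, 218, 217, 217, -1]
plate y+ 12 [214, 213, 213, 214, 214, 213, 214, 214, 214, 214, 214, 213, 222, 56, 25, 27, 25, 27, 26, 28, 26, 23, 218, 214, 214, 214, 214, 213, 214, 214, 213, -1, -1]
plate y+ 15 [217, 217, 218, 219, 219, 218, 217, 218, 217, 219, 218, 218, 224, 120, 27, 28, 24, 25, 27, 29, 26, 120, 213, 208, 210, 98, 103, 102, 108, 116, 116, -1, -1]
pointer y -8 [47, 48, 47, 48, 46, 46, 47, 32, 36, 36, 96, 84, 139, 183, 177, 171, 168, 169, 172, 174, 174, 175, 160, 27, 35, 39, 42, 42, 41, 39, 39, 71, 62]
pointer y -5 [223, 222, 227, 231, 229, 228, 226, 226, 227, 227, 227, 231, 240, 100, 87, 92, 175, 177, 173, 181, 228, 227, 224, 221, 216, 216, 220, 224, 226, 227, 227, 228, 229]
pointer y -3 [226, 224, 229, 232, 219, 218, 217, 202, 106, 107, 107, 113, 118, 142, 231, 142, 161, 165, 215, 214, 212, 214, 102, 102, 100, 101, 109, 146, 227, 229, 233, 233, 233]
pointer y -2 [105, 103, 103, 111, 117, 120, 121, 121, 123, 124, 123, 123, 122, 144, 104, 107, 106, 107, 114, 117, 115, 116, 118, 118, 119, 119, 117, 138, 201, 106, 109, 110, 109]
pointer y -1 [120, 119, 120, 122, 123, 125, 124, 125, 124, 124, 125, 124, 123, 121, 121, 121, 122, 129, 124, 123, 120, 118, 119, 122, 124, 125, 124, 124, 125, 124, 124, 125, -1]
```

The pointer and the line agree within about 1 mm in the wrist image, and the slide is still, held at about 6 N. Handing in.

Run:
```python
from cell import ctrl
s=ctrl.read_state();print(s["clock"],s["eef_pos"].round(2),s["qd"].round(3),s["force"].round(1));print(ctrl.finish_job())
```

```text
31.6 [494.32 132.23 116.08] [ 0.001  0.     0.001  0.001  0.001 -0.001 -0.   ] [ 7.1 -0.3 -1.8]
the job is handed in; nothing more can be done
None
```

The cell, spacer and disc are stacked in the pocket, and the slide is held with its pointer within about 1 mm of the line; I handed the job in at 31.6 s, and no verdict was returned.

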